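Twist-lock a boot tree into its stand

TASK

Take the taller boot tree, the one with the flat paddle head, out of the wooden rack and lower it foot first into the slot of the low tier of the black stand, lined up so that the bar under its foot drops through and its round flange sits flat on the tier. Then turn it a quarter turn, either way, so that the bar locks crosswise under the slot, and let go of it standing upright. Leave the knob-headed tree in the rack and the bowl on the upper tier where they are.

Things in the scene. Friction and masses are not known exactly. Their poses are not given: they have to be found in the camera images.
- paddle_tree: Loose upright boot tree, 240-390 g. Origin: centre of its steel flange's underside (flange 68 mm across, 6 thick); z up. Stem 18 mm across; grey flat paddle head 64 mm along x, 20 along y, z +95 to +150 mm: grip across y. Below: neck 14 mm across, then a bar 44 mm along x, 12 along y, z -13 to -25 mm. Bar and paddle are parallel; half a turn looks the same. Origin starts 40 mm up.
- slot (a point): Centre of the slot at the top face (48 mm up) of the black stand's fixed low tier, 180 x 180 mm, 8 thick, open below. Slot 56 mm along x, 24 along y; z up. The bar passes when parallel to x within 15 degrees and centred within 5 mm; with the flange on the tier (tree origin at this height) it turns freely below. Upper tier 140 mm up, starting 127 mm away towards +y.
- rack: Fixed wooden rack block 120 (x) x 230 (y) x 40 mm high; origin at the centre of its underside. Two round through wells, 54 mm across, at y = -60 and +60 mm, each with a boot tree standing in it, flange on the rack; they lift straight out.
- knob_tree: Bystander: shorter loose boot tree in the rack's other well, same flange, grey round knob head 50 mm across, top 100 mm above its origin (centre of the flange's underside).
- bowl: Bystander: loose white ceramic bowl, 120 mm across, 50 mm high, on the stand's upper tier; origin at the centre of its underside.

How it is judged:
On the way:
1. the paddle-headed tree's bar has dropped through the slot, lined up with it, flange down on the tier (within 8 mm) (z of paddle_tree in the frame of slot below 0.008 m and horizontal distance between paddle_tree and slot below 0.015 m and angle between the x axis of paddle_tree and the x axis of slot, either way round below 0.4 rad and angle between paddle_tree's own z axis and vertical below 0.17 rad), for 0.1 s.
At the end, for the whole second after the job is handed in: The paddle-headed tree stands upright (within 7 degrees) and at rest in the slot, its flange down on the tier (within 5 mm) and within 20 mm of the slot's centre, its bar at least 60 degrees across the slot; the knob-headed tree and the bowl are within 30 mm of where they began (z of paddle_tree in the frame of slot between -0.005 and 0.005 m and horizontal distance between paddle_tree and slot below 0.02 m and angle between the x axis of paddle_tree and the x axis of slot, either way round above 1.05 rad and angle between paddle_tree's own z axis and vertical below 0.12 rad and linear speed of paddle_tree below 0.02 m/s and distance of each of knob_tree, bowl from where it was at the start of the episode below 0.03 m); the robot touches nothing.
It fails at once if the knob-headed tree is moved by more than 30 mm (distance of knob_tree from where it was at the start of the episode above 0.03 m).
It fails at once if the bowl is moved by more than 30 mm (distance of bowl from where it was at the start of the episode above 0.03 m).
It also fails if it takes over 48 s, if anything falls off the work surface, if the arm or the gripper's body presses on something with over 40 N, if the wrist force passes 120 N, or if a joint passes its speed limit or range.

ROBOT

A 7-joint arm with a two-finger parallel gripper is mounted at the origin on the work surface. World frame = base frame: x ahead of the robot, y to its left, z up, the work surface at z = 0. Lengths are in m, angles in rad, forces in N, time in s.
With the tool pointing down it reaches from about 0.4 to 0.85 m from the base axis. Payload 4.5 kg.
Tool frame: the origin (TCP) lies at the very end of the fingers, on their centre line; the grasp point (between the pads) lies 19 mm behind it (r.grip_depth is the z of the grasp point in the tool frame, in m); z points along the fingers, y is the line along which they close (so a half turn about z gives the same grasp; the last joint's range is limited). The gripper opens to 88 mm and grips with 3 to 60 N. Pads are 18 mm wide; open, the fingers measure 123 mm over their backs; the gripper's body (75 mm by 187 mm) begins 45 mm behind the grasp point.
Start: joints at [-1.291, 0.689, -0.195, 1.565, 0.157, 0.902, -0.215], TCP at [0.152, 0.606, 0.239] pointing down, gripper open.
Joint ranges: [-3.01, 3.01], [-0.46, 2.08], [-1.47, 1.51], [0.13, 2.56], [-1, 4.14], [0.04, 2.09], [-2.66, 2.66]. Speed limits (rad/s): [2.57, 2.57, 3.14, 3.14, 3.14, 3.14, 3.14].

INTERFACE

Orientations are given as a unit quaternion [x, y, z, w].
In Python, from plant import r, probe_bus, snapshot, camera_params gives the robot as it stands (r), with the cameras as plain functions and the readings (probe_bus).
- The arm moves only by the tool steer_hand, called after "Emit:" as a command line: name --argument value ..., lists and objects as JSON in quotes. Schema: {"type":"object","properties":{"deltas":{"type":"object","properties":{"ticks":{"type":"array","items":{"type":"array","items":{"type":"number"},"minItems":7,"maxItems":7},"minItems":1,"maxItems":10}},"additionalProperties":false,"required":["ticks"]},"clamp_n":{"type":"number"},"only":{"type":"string"},"quiet":{"type":"boolean"},"lines":{"type":"string"}},"required":["deltas"],"additionalProperties":false}. deltas is an object whose key "ticks" holds a list of rows, 1 to 10 of them, each of 7 numbers: the opening from 0.0 (shut) to 1.0 (fully open), then dx, dy, dz in normalised numbers (1 is 0.5 m), then a rotation vector rx, ry, rz in fractions of the full range, 1 being pi rad; each row is the pose to reach, as a shift and turn from the pose commanded when the call began, along the tool's axes at that moment; what a row does not reach only later rows make up. A row lasts 1/10 s, in which the tool goes at most 0.05 m and 0.15 rad, less where a joint would pass 70% of its speed; a pose out of reach is approached as far as the arm can. The fingers move at their own pace and stop on an object; clamp_n is the grip in N (left out, the last holds). Time passes only in rows, so rows that do not move let the fingers close. The tool returns the time, the measured TCP pose, the force, the opening and the grip force at its end. only (a regular expression) keeps the lines of the reply that match it, lines (a string "A,B") keeps lines A to B, and quiet returns only ok. A shift or turn number past 1, either way, is cut back to 1. Input that does not fit is refused with a message, and nothing moves.
- probe_bus.get_state(): the state, without advancing time (a new reading comes with each control period).
- snapshot(name): name is "scene" or "top" or "wrist"; returns the picture (420x560x3 uint8, red, green, blue); there is no depth.
- camera_params(name): a dict with "fx", "fy", "cx", "cy" (pixels), "rvec" (rotation vector, rad) and "tvec" (3), from world to camera coordinates, as OpenCV has them. Camera axes: x right, y down, z forward; pixel columns grow to the right and rows downward; lengths in m; the calibration is good to about 2 mm. A picture is of the moment at which its call begins: read the wrist's pose just before it. camera_params takes no time and is no camera call; for the wrist camera it gives the pose at the moment of the call.
- r.finish_job(): hands the job in; it is judged then, once.
The state is a dict: "clock": time; "q": joint angles; "qd": joint speeds; "joint_torque": joint torques, N m; "tool_pos": TCP position; "eef_rot": TCP orientation; "contact_force": force on the tool from outside, world axes, zero at the start; "moment": the same for the moment, N m; "opening": opening from 0.0 (shut) to 1.0 (fully open); "finger_force": force on a finger pad.
Only numpy, scipy, OpenCV 4.12 (cv2) and the standard library are available. Lean on these libraries where they do the work, as an engineer would, in place of code of your own. Each camera call takes 0.05 s, during which the arm holds its last target. There are 200 camera calls.

## Working session

There is one attempt and no reset: what is moved stays moved. The work goes in short steps, Python scripts to look and compute and a tool call to move; the robot and the scene stay as the last step left them, time stands still between calls to the robot, and variables do not carry over. Pictures are saved under pics/ and viewed, at most 10 in all, crops included, and the job is handed in when it is done.

```bash
ls; mkdir -p pics; cat > h.py <<'E'
import numpy as np, cv2
from plant import r, probe_bus, snapshot, camera_params
from scipy.spatial.transform import Rotation as R
def cam(n):
    p=camera_params(n); K=np.array([[p['fx'],0,p['cx']],[0,p['fy'],p['cy']],[0,0,1.]])
    return K,np.array(p['rvec'],float),np.array(p['tvec'],float)
def ray(n,uv,c=None):
    K,rv,t=c or cam(n); M=cv2.Rodrigues(rv)[0]
    d=M.T@np.linalg.solve(K,[*uv,1.]); return -M.T@t,d
def atz(n,uv,z,c=None):
    o,d=ray(n,uv,c); return o+d*(z-o[2])/d[2]
def tri(obs):
    A=0;b=0
    for n,uv,*c in obs:
        o,d=ray(n,uv,*c); d=d/np.linalg.norm(d); P=np.eye(3)-np.outer(d,d); A=A+P; b=b+P@o
    x=np.linalg.solve(A,b); return x
def proj(n,P,c=None):
    K,rv,t=c or cam(n); return cv2.projectPoints(np.array(P,float).reshape(-1,1,3),rv,t,K,None)[0][:,0]
def shot(n,f):
    c=cam(n); im=np.array(snapshot(n)); cv2.imwrite('pics/'+f,im[:,:,::-1]); return im,c
E
python3 - <<'E'
from h import *
for n in('scene','top','wrist'):
    im,c=shot(n,n+'0.png'); print(n,c[0][0,0],c[1],c[2],ray(n,(280,210),c)[0])
s=probe_bus.get_state(); print(s['clock'],s['tool_pos'],s['eef_rot'],r.grip_depth)
a=cv2.imread('pics/scene0.png');b=cv2.imread('pics/top0.png')
E
```

```text
pics
plant.py
scene 385.5169330914255 [ 1.43949373  2.38396608 -0.66837067] [ 0.20854913 -0.37082268  1.2567007 ] [0.95374949 0.2686937  0.88230632]
top 495.1338566757216 [ 2.13278405 -2.19131428  0.16350817] [0.0599827  0.54228421 1.12343634] [0.39194154 0.06972435 1.18376503]
wrist 294.3974427985696 [-2.27714452 -1.77764952 -0.2703498 ] [-0.62453012 -0.04151728  0.39035175] [0.07699496 0.62514834 0.38392365]
0.15 [0.15195973 0.60578305 0.23812326] [ 1.22504153e-01  9.92467779e-01 -6.62577209e-04 -3.82644308e-05] -0.0187
```

View pics/scene0.png

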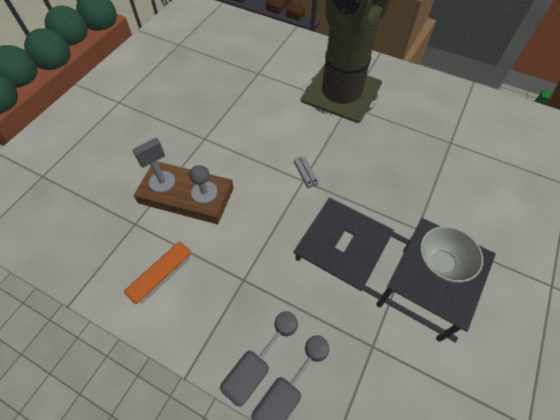

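View pics/top0.png

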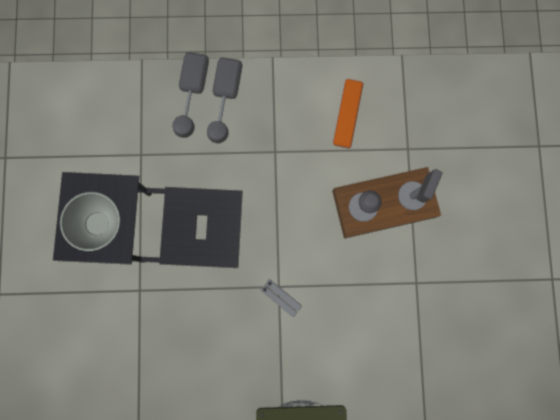

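The scene view shows the paddle tree at (150,153) with its flange at (162,182), the knob tree at (202,185), the slot at (344,241) and the bowl at (450,253). In the top view the paddle is at (430,186), the flange at (412,196) and the slot at (201,227).

```bash
python3 - <<'E'
from h import *
s=cv2.imread('pics/scene0.png');t=cv2.imread('pics/top0.png')
def crop(im,x,y,w=80,h=60): return cv2.resize(im[y:y+h,x:x+w],(400,300),interpolation=cv2.INTER_CUBIC)
m=np.vstack([np.hstack([crop(s,120,135),crop(t,380,160)]),np.hstack([crop(s,304,210),crop(t,160,195)])])
cv2.imwrite('pics/m0.png',np.clip(m*1.3,0,255).astype('uint8'))
# slot contours: bright blob inside dark
def blob(im,x,y,w,h,thr=90):
    g=cv2.cvtColor(im,cv2.COLOR_BGR2GRAY)
    m=np.zeros_like(g);m[y:y+h,x:x+w]=(g[y:y+h,x:x+w]>thr)
    n,l,st,ce=cv2.connectedComponentsWithStats(m); i=1+st[1:,4].argmax()
    c=cv2.findContours((l==i).astype('uint8'),0,2)[0][0]
    return ce[i],cv2.minAreaRect(c),st[i]
bs=blob(s,330,228,30,27);bt=blob(t,190,210,24,34)
print(bs,bt)
print(tri([('scene',bs[0]),('top',bt[0])]))
for n,b in(('scene',bs),('top',bt)):
    print(n,atz(n,b[0],.048)[:2])
    print([atz(n,p,.048)[:2].round(4) for p in cv2.boxPoints(b[1])])
E
```

```text
(array([343.72772277, 241.21287129]), ((343.7205505371094, 241.13235473632812), (10.289915084838867, 19.722335815429688), 30.963756561279297), array([335, 231,  18,  21, 202], dtype=int32)) (array([201.16666667, 226.75609756]), ((201.1903533935547, 226.8350067138672), (10.18832778930664, 24.152748107910156), 4.085616588592529), array([196, 215,  12,  25, 246], dtype=int32))
[0.51833148 0.21771369 0.04287348]
scene [0.52104866 0.21786164]
[array([0.5455, 0.2037]), array([0.4923, 0.2076]), array([0.4958, 0.232 ]), array([0.5484, 0.2276])]
top [0.51771541 0.21721538]
[array([0.491, 0.231]), array([0.5466, 0.2266]), array([0.5443, 0.2033]), array([0.4887, 0.2078])]
```

View pics/m0.png

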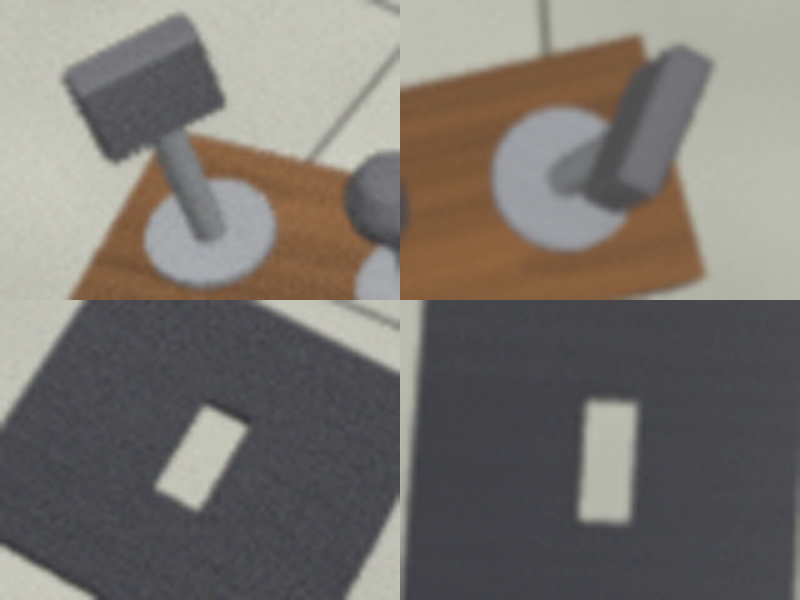

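The crops show the slot and paddle corners clearly. I'll fit a box to the paddle's outline in both views.

```bash
python3 - <<'E'
from h import *
from scipy.optimize import minimize
S=6; V={}
for n,(x,y,w,h) in {'scene':(128,133,44,36),'top':(410,163,36,45)}.items():
    im=cv2.imread(f'pics/{n}0.png')[y:y+h,x:x+w]; im=cv2.resize(im,None,fx=S,fy=S,interpolation=cv2.INTER_CUBIC)
    g=cv2.cvtColor(im,cv2.COLOR_BGR2GRAY).astype(int); sat=im.max(2).astype(int)-im.min(2)
    m=((g<125)&(sat<28)).astype('uint8'); k=cv2.getStructuringElement(2,(39,39)); m=cv2.morphologyEx(m,cv2.MORPH_OPEN,k)
    V[n]=(m,(x,y),im,cam(n))
def ren(n,p):
    m,o,_,c=V[n]; X,Y,zc,yaw=p; P=np.array([(a,b,d) for a in(-.032,.032) for b in(-.01,.01) for d in(-.0275,.0275)])
    P=R.from_euler('z',yaw).apply(P)+[X,Y,zc]
    u=((proj(n,P,c)-o+.5)*S-.5); z=np.zeros_like(m)
    cv2.fillConvexPoly(z,cv2.convexHull(np.round(u*16).astype(np.int32)),1,shift=4); return z
def cost(p): return sum((ren(n,p)!=V[n][0]).sum()/V[n][0].sum() for n in V)
x0=atz('top',(412,195.2),.046); print('flange',x0, atz('scene',(161.8,181.0),.046), tri([('top',(412,195.2)),('scene',(161.8,181))]))
best=None
for yaw in(-.6,-.4,-.2):
    simp=np.array([[x0[0],x0[1],.16,yaw]]*5);simp[1,0]+=.01;simp[2,1]+=.01;simp[3,2]+=.015;simp[4,3]+=.2
    q=minimize(cost,simp[0],method='Nelder-Mead',options=dict(initial_simplex=simp,xatol=1e-5,fatol=1e-5))
    print(q.x,np.degrees(q.x[3]),q.fun)
    if best is None or q.fun<best.fun:best=q
o=[]
for n in V:
    im=V[n][2].copy()
    for m,c in((V[n][0],(0,255,0)),(ren(n,best.x),(0,0,255))): cv2.drawContours(im,cv2.findContours(m,0,1)[0],-1,c,1)
    o.append(cv2.copyMakeBorder(im,0,300-im.shape[0],0,300-im.shape[1],0))
cv2.imwrite('pics/fit0.png',np.hstack(o))
E
```

```text
flange [ 0.57927169 -0.27550171  0.046     ] [ 0.58036223 -0.27583484  0.046     ] [ 0.57968069 -0.27623986  0.04475583]
[ 0.57977205 -0.27718045  0.1611164  -0.48609707] -27.85131071722055 0.45260783232179413
[ 0.57977055 -0.27719877  0.16113377 -0.4861383 ] -27.853672671032793 0.45272338882201646
[ 0.57973048 -0.27721632  0.16081572 -0.49970134] -28.630777964777003 0.4546226270339932
```

View pics/fit0.png

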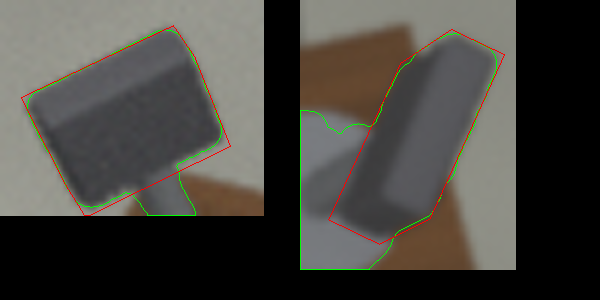

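The fit puts the paddle at (0.580, -0.277) with yaw about -28° and its centre 0.161 up. The slot is at (0.519, 0.2175), yaw -4.5°. The heights match the text.

```bash
cat >> h.py <<'E'
def rel(xyz,yaw):  # yaw of tool y in deg, tool down
    s=probe_bus.get_state(); T=R.from_quat(s['eef_rot']); a=np.radians(yaw)
    y=np.array([np.cos(a),np.sin(a),0]); z=np.array([0,0,-1.]); G=R.from_matrix(np.c_[np.cross(y,z),y,z])
    d=T.inv().apply(np.array(xyz)-s['tool_pos']); w=(T.inv()*G).as_rotvec(); print(np.r_[d,w].round(4),s['clock'])
E
python3 -c "
from h import *
rel([.52,.18,.34],70)"
```

```text
[-4.605e-01 -3.236e-01 -1.014e-01 -1.300e-03  2.000e-04  1.034e-01] 0.15
```

Units first: shifts go in shares of 0.5 m and turns go in shares of pi rad. So -0.46 m is -0.92, -0.324 m is -0.648, 0.1 rad is 0.0318.

Emit:
steer_hand --deltas '{"ticks": [[1, -0.08, -0.06, -0.06, 0, 0, 0], [1, -0.16, -0.12, -0.12, 0, 0, 0], [1, -0.24, -0.16, -0.2, 0, 0, 0], [1, -0.32, -0.22, -0.2, 0, 0, 0], [1, -0.92, -0.648, -0.2, 0, 0, 0.0318], [1, -0.92, -0.648, -0.2, 0, 0, 0.0318], [1, -0.92, -0.648, -0.2, 0, 0, 0.0318], [1, -0.92, -0.648, -0.2, 0, 0, 0.0318], [1, -0.92, -0.648, -0.2, 0, 0, 0.0318], [1, -0.92, -0.648, -0.2, 0, 0, 0.0318]]}'

```text
clock: 1.15
tool_pos: [0.4619, 0.2467, 0.3375]
eef_rot: [0.172, 0.985, -0.0, -0.0]
contact_force: [0.2, 0.5, -0.3]
opening: 1.001
finger_force: 0.0
```

```bash
python3 -c "
from h import *
rel([.56,-.21,.33],62)"
```

```text
[-2.470e-01 -3.965e-01  7.500e-03 -0.000e+00 -1.000e-04  1.431e-01] 1.15
```

Converted, -0.4 m is -0.8, -0.25 m is -0.5, 0.14 rad is 0.0446.

Emit:
steer_hand --deltas '{"ticks": [[1, -0.5, -0.8, 0, 0, 0, 0.0446], [1, -0.5, -0.8, 0, 0, 0, 0.0446], [1, -0.5, -0.8, 0, 0, 0, 0.0446], [1, -0.5, -0.8, 0, 0, 0, 0.0446], [1, -0.5, -0.8, 0, 0, 0, 0.0446], [1, -0.5, -0.8, 0, 0, 0, 0.0446], [1, -0.5, -0.8, 0, 0, 0, 0.0446], [1, -0.5, -0.8, 0, 0, 0, 0.0446], [1, -0.5, -0.8, 0, 0, 0, 0.0446], [1, -0.5, -0.8, 0, 0, 0, 0.0446]]}'

```text
clock: 2.15
tool_pos: [0.5599, -0.2189, 0.337]
eef_rot: [0.244, 0.97, -0.002, -0.0]
contact_force: [0.1, 0.3, 0.7]
opening: 0.997
finger_force: 0.0
```

```bash
python3 - <<'E'
from h import *
rel([.58,-.277,.31],62)
im,c=shot('wrist','w1.png')
P=[.58,-.2767]
B=R.from_euler('z',-28,degrees=True).apply([(a,b,0) for a,b in((-.032,-.01),(.032,-.01),(.032,.01),(-.032,.01))])+[*P,.19]
v=im[:,:,::-1].copy(); cv2.polylines(v,[np.round(proj('wrist',B,c)).astype(int)],True,(0,0,255),1)
cv2.polylines(v,[np.round(proj('wrist',[(P[0]+.034*np.cos(t),P[1]+.034*np.sin(t),.046) for t in np.arange(0,6.3,.2)],c)).astype(int)],True,(0,255,0),1)
cv2.imwrite('pics/w1o.png',v)
E
```

```text
[-0.0452 -0.0416  0.0271 -0.0032  0.0007 -0.004 ] 2.15
```

View pics/w1o.png

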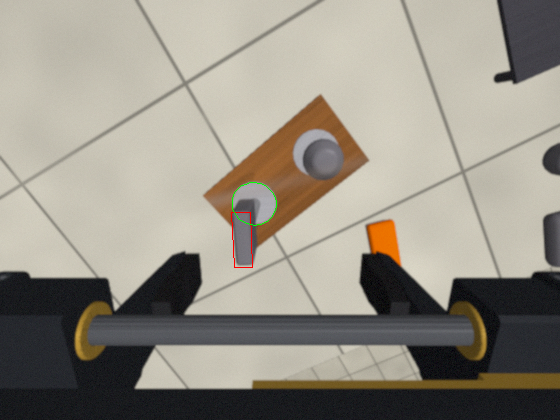

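The wrist view agrees with the estimate: the flange ring overlays at (254,204), and the paddle top at (244,235) is off by 1–2 px. I'll go above it, then descend.

Converted, 0.09 m is 0.18, 0.06 m is 0.12.

Emit:
steer_hand --deltas '{"ticks": [[1, -0.04, -0.04, 0.02, 0, 0, 0], [1, -0.09, -0.084, 0.054, 0, 0, 0], [1, -0.09, -0.084, 0.12, 0, 0, 0], [1, -0.09, -0.084, 0.18, 0, 0, 0], [1, -0.09, -0.084, 0.18, 0, 0, 0], [1, -0.09, -0.084, 0.18, 0, 0, 0]]}'

```text
clock: 2.8
tool_pos: [0.581, -0.27, 0.2477]
eef_rot: [0.24, 0.971, 0.0, -0.0]
contact_force: [0.2, -0.6, 0.2]
opening: 1.0
finger_force: 0.0
```

```bash
python3 - <<'E'
from h import *
rel([.58,-.277,.148],62)
im,c=shot('wrist','w2.png')
P=[.58,-.2767]; v=im[:,:,::-1].copy()
for dy,col in((-28,(0,0,255)),(-25,(255,0,0))):
  B=R.from_euler('z',dy,degrees=True).apply([(a,b,0) for a,b in((-.032,-.01),(.032,-.01),(.032,.01),(-.032,.01))])+[*P,.19]
  cv2.polylines(v,[np.round(proj('wrist',B,c)).astype(int)],True,col,1)
v=v[150:390,130:450]
cv2.imwrite('pics/w2o.png',cv2.resize(v,None,fx=2,fy=2))
E
```

```text
[-0.0025 -0.0067  0.0997  0.0004 -0.0008  0.0037] 2.8
```

View pics/w2o.png

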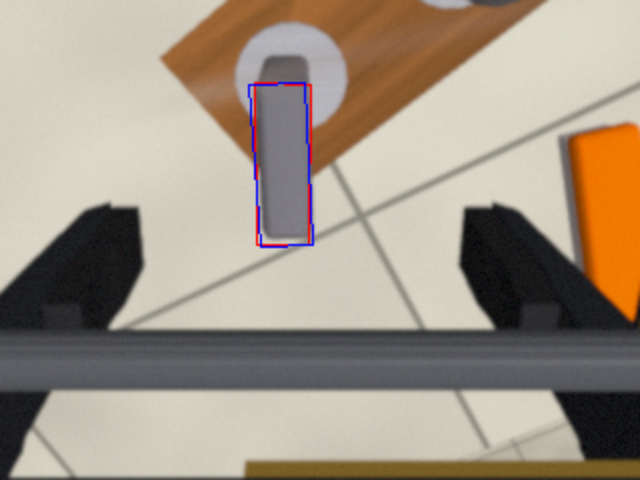

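The outline matches the paddle top (crop 282,160), with yaw about -27°. Next I'll descend and grip.

Converted, 0.1 m is 0.2, 0.08 m is 0.16, -0.01 rad is -0.0032.

Emit:
steer_hand --deltas '{"ticks": [[1, -0.004, -0.012, 0.04, 0, 0, -0.0032], [1, -0.004, -0.012, 0.1, 0, 0, -0.0032], [1, -0.004, -0.012, 0.16, 0, 0, -0.0032], [1, -0.004, -0.012, 0.2, 0, 0, -0.0032], [1, -0.004, -0.012, 0.2, 0, 0, -0.0032], [1, -0.004, -0.012, 0.2, 0, 0, -0.0032]]}' --clamp_n 40

```text
clock: 3.45
tool_pos: [0.5811, -0.2772, 0.1494]
eef_rot: [0.236, 0.972, -0.0, 0.001]
contact_force: [0.3, 0.3, -0.5]
opening: 0.999
finger_force: 0.0
```

Emit:
steer_hand --deltas '{"ticks": [[0, 0, 0, 0, 0, 0, 0], [0, 0, 0, 0, 0, 0, 0], [0, 0, 0, 0, 0, 0, 0], [0, 0, 0, 0, 0, 0, 0], [0, 0, 0, 0, 0, 0, 0], [0, 0, 0, 0, 0, 0, 0], [0, 0, 0, 0, 0, 0, 0], [0, 0, 0, 0, 0, 0, 0]]}' --clamp_n 40

```text
clock: 4.25
tool_pos: [0.5797, -0.2769, 0.1474]
eef_rot: [0.236, 0.972, 0.0, -0.0]
contact_force: [-0.1, 0.1, 0.5]
opening: 0.298
finger_force: 0.0
```

```bash
python3 -c "
from h import *
s=probe_bus.get_state();print(s['opening']*88,s['eef_rot']);rel([.58,-.277,.27],62)"
```

```text
26.205728232983393 [ 2.35649818e-01  9.71838028e-01  5.17270215e-05 -9.07691625e-05]
[-3.000e-04  0.000e+00 -1.226e-01  1.000e-04 -2.000e-04  1.290e-02] 4.25
```

Emit:
steer_hand --deltas '{"ticks": [[0, 0, 0, 0, 0, 0, 0], [0, 0, 0, 0, 0, 0, 0], [0, 0, 0, 0, 0, 0, 0], [0, 0, 0, 0, 0, 0, 0]]}' --clamp_n 40

```text
clock: 4.65
tool_pos: [0.5798, -0.2768, 0.1474]
eef_rot: [0.236, 0.972, 0.0, -0.0]
contact_force: [1.0, -0.4, -0.6]
opening: 0.225
finger_force: 39.9
```

Emit:
steer_hand --deltas '{"ticks": [[0, 0, 0, -0.02, 0, 0, 0], [0, 0, 0, -0.04, 0, 0, 0], [0, 0, 0, -0.08, 0, 0, 0], [0, 0, 0, -0.12, 0, 0, 0], [0, 0, 0, -0.18, 0, 0, 0], [0, 0, 0, -0.24, 0, 0, 0], [0, 0, 0, -0.24, 0, 0, 0], [0, 0, 0, -0.24, 0, 0, 0]]}'

```text
clock: 5.45
tool_pos: [0.5797, -0.277, 0.268]
eef_rot: [0.236, 0.972, -0.0, 0.0]
contact_force: [-1.0, 0.9, -3.6]
opening: 0.222
finger_force: 39.9
```

```bash
python3 -c "
from h import *
rel([.56,0,.29],85.5)"
```

```text
[ 1.443e-01  2.372e-01 -2.210e-02 -2.000e-04  9.000e-04 -3.973e-01] 5.45
```

Converted, 0.237 m is 0.474, 0.14 m is 0.28, -0.4 rad is -0.1273.

Emit:
steer_hand --deltas '{"ticks": [[0, 0, 0, -0.06, 0, 0, 0], [0, 0, 0, -0.1, 0, 0, 0], [0, 0.04, 0.06, -0.1, 0, 0, 0], [0, 0.1, 0.12, -0.1, 0, 0, 0], [0, 0.14, 0.2, -0.1, 0, 0, -0.0318], [0, 0.18, 0.28, -0.1, 0, 0, -0.0637], [0, 0.22, 0.36, -0.1, 0, 0, -0.0955], [0, 0.26, 0.44, -0.1, 0, 0, -0.1273], [0, 0.288, 0.474, -0.1, 0, 0, -0.1273], [0, 0.288, 0.474, -0.1, 0, 0, -0.1273]]}'

```text
clock: 6.45
tool_pos: [0.5585, 0.0051, 0.3159]
eef_rot: [0.034, 0.999, 0.002, -0.002]
contact_force: [0.3, 0.3, -2.9]
opening: 0.226
finger_force: 39.9
```

```bash
python3 -c "
from h import *
rel([.519,.2175,.30],85.5)"
```

```text
[ 0.0537  0.2092  0.0167  0.0028 -0.0045  0.0108] 6.45
```

Converted, 0.207 m is 0.414, 0.185 m is 0.37.

Emit:
steer_hand --deltas '{"ticks": [[0, 0.02, 0.06, 0, 0, 0, 0], [0, 0.04, 0.14, 0, 0, 0, 0], [0, 0.06, 0.22, 0, 0, 0, 0], [0, 0.08, 0.3, 0.02, 0, 0, 0], [0, 0.1, 0.37, 0.06, 0, 0, 0], [0, 0.105, 0.414, 0.1, 0, 0, 0], [0, 0.105, 0.414, 0.1, 0, 0, 0], [0, 0.105, 0.414, 0.1, 0, 0, 0], [0, 0.105, 0.414, 0.1, 0, 0, 0]]}'

```text
clock: 7.35
tool_pos: [0.5245, 0.2076, 0.2675]
eef_rot: [0.04, 0.999, -0.001, 0.0]
contact_force: [-0.4, 0.3, -3.0]
opening: 0.221
finger_force: 39.9
```

```bash
python3 - <<'E'
from h import *
rel([.519,.2175,.156],85.5); s=probe_bus.get_state(); tz=s['tool_pos'][2]-.1075; print(tz)
o=[];a=R.from_quat(s['eef_rot']).as_matrix()[:,1]; yaw=np.arctan2(a[1],a[0])-np.pi/2; print(np.degrees(yaw))
for n,(x,y) in {'scene':(285,130),'top':(130,140)}.items():
    im,c=shot(n,n+'1.png'); v=im[:,:,::-1].copy(); S=5; v=v[y:y+160,x:x+130]; v=cv2.resize(v,None,fx=3,fy=3,interpolation=cv2.INTER_CUBIC)
    def pl(P,col): cv2.polylines(v,[np.round((proj(n,P,c)-[x,y]+.5)*3*16).astype(np.int32)],True,col,1,shift=4)
    pl(R.from_euler('z',-4.5,degrees=True).apply([(-.028,-.012,0),(.028,-.012,0),(.028,.012,0),(-.028,.012,0)])+[.519,.2175,.048],(0,255,0))
    X,Y=s['tool_pos'][:2]
    pl([(X+.034*np.cos(t),Y+.034*np.sin(t),tz) for t in np.arange(0,6.2,.2)],(0,0,255))
    pl(R.from_euler('z',yaw).apply([(-.022,-.006,0),(.022,-.006,0),(.022,.006,0),(-.022,.006,0)])+[X,Y,tz-.025],(0,255,255))
    o.append(v)
cv2.imwrite('pics/s1.png',np.hstack(o))
E
```

```text
[ 0.0063  0.0096  0.1115 -0.0017  0.0004 -0.0005] 7.35
0.1599723345220619
-4.529302699102673
```

View pics/s1.png

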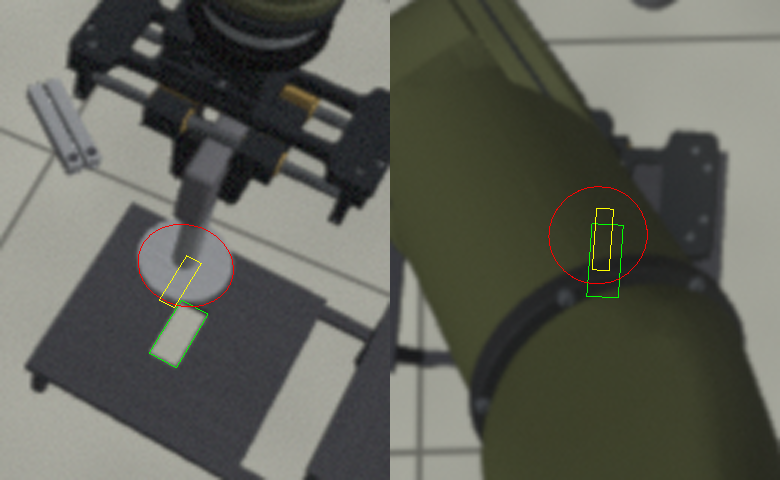

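The scene view shows the flange (crop 185,265) where the model predicts it and the slot outline at (178,333). I'll lower it to just above the tier and check again.

Converted, 0.074 m is 0.148, 0.0096 m is 0.0192.

Emit:
steer_hand --deltas '{"ticks": [[0, 0.006, 0.01, 0.04, 0, 0, 0], [0, 0.0126, 0.0192, 0.08, 0, 0, 0], [0, 0.0126, 0.0192, 0.12, 0, 0, 0], [0, 0.0126, 0.0192, 0.148, 0, 0, 0], [0, 0.0126, 0.0192, 0.148, 0, 0, 0], [0, 0.0126, 0.0192, 0.148, 0, 0, 0], [0, 0.0126, 0.0192, 0.148, 0, 0, 0]]}'

```text
clock: 8.15
tool_pos: [0.519, 0.2201, 0.1947]
eef_rot: [0.038, 0.999, 0.001, 0.001]
contact_force: [0.9, -0.3, -3.1]
opening: 0.224
finger_force: 39.9
```

```bash
python3 - <<'E'
from h import *
rel([.519,.2175,.156],85.5); s=probe_bus.get_state(); tz=s['tool_pos'][2]-.1075
a=R.from_quat(s['eef_rot']).as_matrix()[:,1]; yaw=np.arctan2(a[1],a[0])-np.pi/2; print(tz,np.degrees(yaw))
X,Y=s['tool_pos'][:2]; o=[]
for n,(x,y) in {'scene':(300,180),'wrist':(180,130)}.items():
    im,c=shot(n,n+'2.png'); v=im[:,:,::-1].copy()[y:y+140,x:x+100]; v=cv2.resize(v,None,fx=4,fy=4,interpolation=cv2.INTER_CUBIC)
    def pl(P,col): cv2.polylines(v,[np.round((proj(n,P,c)-[x,y]+.5)*4*16).astype(np.int32)],True,col,1,shift=4)
    pl(R.from_euler('z',-4.5,degrees=True).apply([(-.028,-.012,0),(.028,-.012,0),(.028,.012,0),(-.028,.012,0)])+[.519,.2175,.048],(0,255,0))
    pl([(X+.034*np.cos(t),Y+.034*np.sin(t),tz+.006) for t in np.arange(0,6.2,.2)],(0,0,255))
    pl(R.from_euler('z',yaw).apply([(-.022,-.006,0),(.022,-.006,0),(.022,.006,0),(-.022,.006,0)])+[X,Y,tz-.025],(0,255,255))
    o.append(v)
cv2.imwrite('pics/s2.png',np.hstack(o))
E
```

```text
[-0.0001 -0.0027  0.0387  0.0011  0.002   0.0019] 8.15
0.08721626124118113 -4.388308992143152
```

View pics/s2.png

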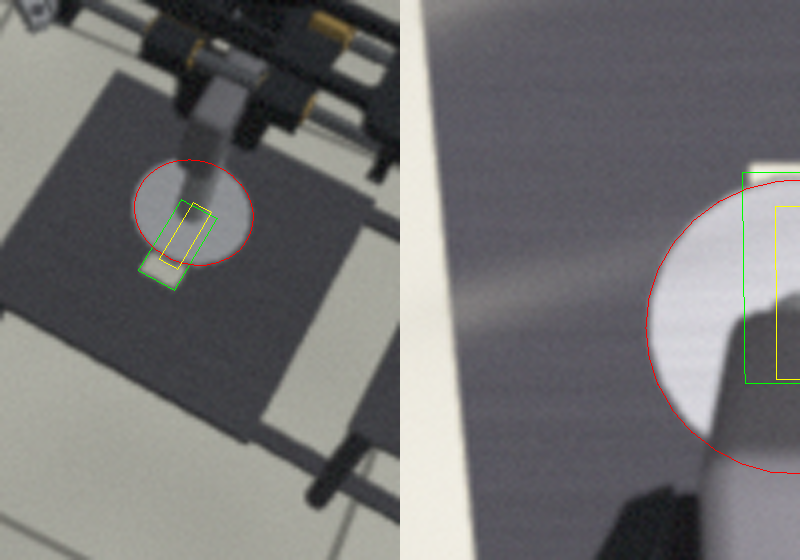

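The flange overlays well. Part of the slot shows beyond the flange (scene crop 162,270; wrist crop 775,170), centred within about 2 mm. I'll lower it through.

Converted, 0.039 m is 0.078, 0.001 m is 0.002.

Emit:
steer_hand --deltas '{"ticks": [[0, 0.002, -0.005, 0, 0, 0, 0], [0, 0.002, -0.005, 0.016, 0, 0, 0], [0, 0.002, -0.005, 0.032, 0, 0, 0], [0, 0.002, -0.005, 0.048, 0, 0, 0], [0, 0.002, -0.005, 0.064, 0, 0, 0], [0, 0.002, -0.005, 0.074, 0, 0, 0], [0, 0.002, -0.005, 0.078, 0, 0, 0], [0, 0.002, -0.005, 0.078, 0, 0, 0], [0, 0.002, -0.005, 0.078, 0, 0, 0]]}'

```text
clock: 9.15
tool_pos: [0.5166, 0.2177, 0.1553]
eef_rot: [0.038, 0.999, -0.0, -0.0]
contact_force: [-2.3, -0.4, 6.6]
opening: 0.224
finger_force: 39.9
```

```bash
python3 -c "
from h import *
rel([.518,.2175,.1555],85.5);print(probe_bus.get_state()['contact_force'])"
```

```text
[-0.0014 -0.0001 -0.0002 -0.0003 -0.0002  0.003 ] 9.15
[-2.34850288 -0.41945293  6.6386054 ]
```

Flange contact is felt at the expected height. Now the quarter turn, with q7 heading towards the middle of its range.

Converted, -0.001 m is -0.002, 0.0005 m is 0.001, 0.46 rad is 0.1464.

Emit:
steer_hand --deltas '{"ticks": [[0, 0.001, 0, -0.002, 0, 0, 0], [0, 0.001, 0, -0.002, 0, 0, 0.0318], [0, 0.001, 0, -0.002, 0, 0, 0.07], [0, 0.001, 0, -0.002, 0, 0, 0.1082], [0, 0.001, 0, -0.002, 0, 0, 0.1464]]}'

```text
clock: 9.65
tool_pos: [0.5165, 0.2179, 0.1553]
eef_rot: [0.267, 0.964, 0.0, 0.0]
contact_force: [0.4, 1.0, -2.8]
opening: 0.227
finger_force: 39.9
```

```bash
python3 -c "
from h import *
s=probe_bus.get_state();print(s['q'],s['contact_force'],s['moment']);rel([.517,.2175,.1563],-4.5)"
```

```text
[-0.46481112  0.71880668 -0.02782417  1.84667501  0.033501    0.57636033
  0.51637149] [ 0.35237463  0.98561062 -2.75434763] [-0.02983754 -0.05061764  0.02709564]
[-6.0000e-04 -1.0000e-04 -1.0000e-03  2.0000e-04 -1.0000e-04  1.1088e+00] 9.65
```

Converted, 1.1 rad is 0.3501.

Emit:
steer_hand --deltas '{"ticks": [[0, 0, 0, 0, 0, 0, 0.0382], [0, 0, 0, 0, 0, 0, 0.0796], [0, 0, 0, 0, 0, 0, 0.121], [0, 0, 0, 0, 0, 0, 0.1623], [0, 0, 0, 0, 0, 0, 0.2037], [0, 0, 0, 0, 0, 0, 0.2451], [0, 0, 0, 0, 0, 0, 0.2865], [0, 0, 0, 0, 0, 0, 0.3247], [0, 0, 0, 0, 0, 0, 0.3501], [0, 0, 0, 0, 0, 0, 0.3501]]}'

```text
clock: 10.65
tool_pos: [0.5165, 0.2182, 0.1553]
eef_rot: [0.73, 0.684, 0.0, 0.0]
contact_force: [0.4, 0.6, -2.4]
opening: 0.226
finger_force: 39.9
```

Emit:
steer_hand --deltas '{"ticks": [[0, 0, 0, 0, 0, 0, 0], [0, 0, 0, 0.002, 0, 0, 0], [0, 0, 0, 0.002, 0, 0, 0]]}'

```text
clock: 10.95
tool_pos: [0.5164, 0.218, 0.1553]
eef_rot: [0.729, 0.684, 0.0, -0.0]
contact_force: [-1.8, -1.5, 4.9]
opening: 0.222
finger_force: 39.9
```

```bash
python3 - <<'E'
from h import *
s=probe_bus.get_state(); rel([.517,.2175,.1555],-4.5); print(s['contact_force'],s['moment'])
X,Y=s['tool_pos'][:2]; im,c=shot('scene','s3.png'); x,y=300,180
v=im[y:y+120,x:x+120,::-1]; v=cv2.resize(v,None,fx=4,fy=4,interpolation=cv2.INTER_CUBIC)
for z,col in((.054,(0,0,255)),):
    P=[(X+.034*np.cos(t),Y+.034*np.sin(t),z) for t in np.arange(0,6.2,.2)]
    cv2.polylines(v,[np.round((proj('scene',P,c)-[x,y]+.5)*4*16).astype(np.int32)],True,col,1,shift=4)
cv2.imwrite('pics/s3o.png',v)
E
```

```text
[-0.0005  0.0006 -0.0002  0.0001 -0.001   0.0151] 10.95
[-1.79688194 -1.54011493  4.92763425] [-0.07263238  0.53608332  0.02464213]
```

View pics/s3o.png

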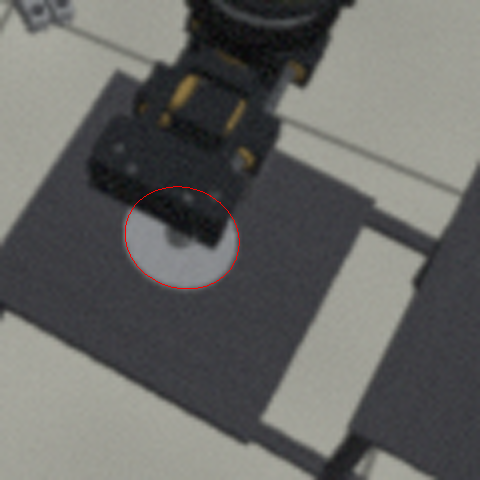

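The flange sits on the tier at the predicted spot (crop 182,238), and the turn is complete. Next I'll release and retreat upward.

Emit:
steer_hand --deltas '{"ticks": [[1, 0, 0, 0, 0, 0, 0], [1, 0, 0, 0, 0, 0, 0], [1, 0, 0, 0, 0, 0, 0], [1, 0, 0, 0, 0, 0, 0], [1, 0, 0, 0, 0, 0, 0], [1, 0, 0, 0, 0, 0, 0], [1, 0, 0, 0, 0, 0, 0], [1, 0, 0, 0, 0, 0, 0]]}'

```text
clock: 11.8
tool_pos: [0.5164, 0.2178, 0.1545]
eef_rot: [0.73, 0.684, 0.0, -0.0]
contact_force: [0.8, 0.2, -0.9]
opening: 0.928
finger_force: 0.0
```

Emit:
steer_hand --deltas '{"ticks": [[1, 0, 0, -0.04, 0, 0, 0], [1, 0, 0, -0.1, 0, 0, 0], [1, 0, 0, -0.18, 0, 0, 0], [1, 0, 0, -0.26, 0, 0, 0], [1, 0, 0, -0.34, 0, 0, 0], [1, 0.2, 0, -0.38, 0, 0, 0], [1, 0.2, -0.2, -0.38, 0, 0, 0], [1, 0.2, -0.2, -0.38, 0, 0, 0], [1, 0.2, -0.2, -0.38, 0, 0, 0], [1, 0.2, -0.2, -0.38, 0, 0, 0]]}'

```text
clock: 12.8
tool_pos: [0.4212, 0.3257, 0.3447]
eef_rot: [0.728, 0.686, -0.0, -0.001]
contact_force: [1.3, -0.1, 0.2]
opening: 1.002
finger_force: 0.0
```

```bash
python3 - <<'E'
from h import *
o=[]
for n,(x,y) in {'scene':(110,130),'top':(40,100)}.items():
    im,c=shot(n,n+'4.png'); v=im[:,:,::-1].copy()
    P=[(.5164+.034*np.cos(t),.218+.034*np.sin(t),.054) for t in np.arange(0,6.2,.2)]
    cv2.polylines(v,[np.round(proj(n,P,c)*16).astype(np.int32)],True,(0,0,255),1,shift=4)
    o.append(cv2.resize(v[y:y+200,x:x+400],(800,400) if 0 else (600,300),interpolation=cv2.INTER_CUBIC))
cv2.imwrite('pics/f4.png',np.vstack(o))
E
```

```text
(no output)
```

View pics/f4.png

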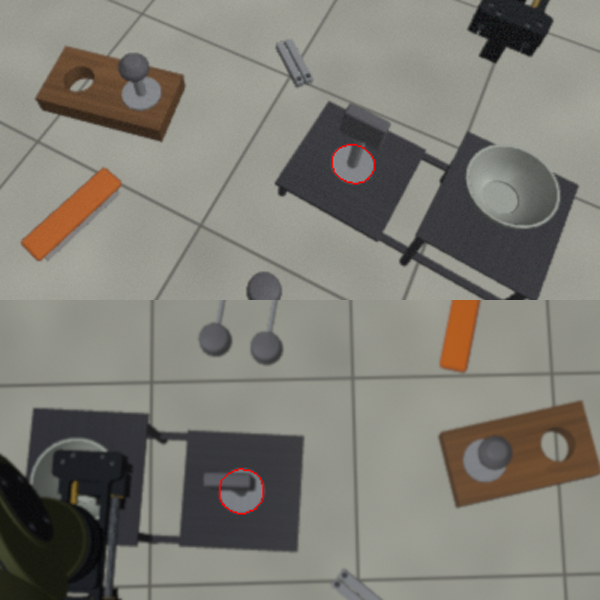

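The tree stands upright in the slot, flange on the tier at (353,163) and its paddle turned crosswise. The knob tree and bowl haven't moved, and the gripper is clear.

```bash
python3 -c "
from plant import r, probe_bus, snapshot, camera_params
print(r.finish_job())"
```

```text
the job is handed in; nothing more can be done
None
```

I handed the job in at about 13 s of the 48 s allowed: the paddle tree stands upright in the low tier's slot, its bar turned a quarter turn, with the knob tree and bowl left in place; no verdict came back.

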